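# Dose the parts washer and hold its sprung lid open at the drain mark

## Task

With the lid of the red parts washer shut, dose the tub with cleaner: press the orange pump head fully down and let it spring back up, leaving the black one alone. Then lift the self-closing lid by its bar handle until its pointer stands in the green band of the quadrant scale, without swinging it far into the red, and finish while still holding it there, so that a mechanic can reach the basket. Leave the throttle body, brush and spray can undisturbed.

Things in the scene. Friction and masses are not known exactly. Their poses are not given: they have to be found in the camera images.
- tub: Red steel bench parts washer, fixed: 250 mm deep (x), 360 wide (y), 140 high. Origin: centre of its underside, on the bench. x points from its front (the robot's side) to its back, where the lid is hinged; y to its left, where a 56 mm wide aluminium deck with a filler slot ends it, then a bracket with two pump canisters; z up. Its yaw varies by up to 0.25 rad.
- lid (a joint): Opening angle of the grey lid, rad: 0 shut (level), grows as the front edge rises, end stop 1.3. The spring hinge shuts it by itself; lifting straight up at the handle takes about 5 N at first and 10 N in the green band. Green band: 35 to 45 degrees (0.61 to 0.785 rad, middle 0.70); the red part begins at 45. At 0.70 the handle has risen about 126 mm and gone back about 83 mm.
- lid_hinge (a point): Point on the lid's hinge axis in line with the middle of the handle; in the tub's frame at x 125, y -28, z 146 mm. The axis runs along the tub's y axis, at its top back edge.
- handle: Black round grip of the lid's bar handle: 14 mm thick, 100 long, parallel to the hinge, a sleeve that turns on its bar. Origin: its middle; y along it. The bar ends in two 12 mm posts, 58 mm either side; 33 mm free under the grip. Shut, it lies 215 mm before and 51 mm above the hinge axis, 197 above the bench; the lid's front edge is 43 mm farther forward.
- cleaner_pump (a joint): Travel in m of the orange pump head (cleaner): 0 up, 0.016 fully down. It springs back up when let go; the push grows from 3 N at the top to 8 N at the bottom.
- cleaner_top (a point): Centre of the flat top of the orange pump head, a 34 mm disc, 226 mm above the bench when up; moves with the head. Under it a fixed white canister with orange band, 78 mm across, 192 high. Its spout reaches 86 mm towards the tub, over the filler slot. It stands in the front or the back place of the bracket, 231 mm left of the tub's origin and 56 mm before or behind it.
- inhibitor_pump (a joint): Travel in m of the black pump head (rust inhibitor), same build as the orange one. Not to be pressed.
- inhibitor_top (a point): Centre of the top of the black pump head, which tops the white canister with a black band in the other place of the bracket, 112 mm from the orange one; same sizes.
- throttle: Loose aluminium throttle body standing left of the canisters, about 70 x 80 x 50 mm. Origin: centre of its underside.
- brush: Loose parts brush lying in front of the tub, 195 mm long, 30 mm wide, 34 mm high. Origin: on its underside near its middle; x along it.
- spray_can: Loose blue spray can standing right of the tub, 52 mm across, 154 mm high. Origin: centre of its underside.
- green_mark (a point): Middle of the green band (at 40 degrees, 94 mm from the hinge axis) on the fixed white quadrant scale, which stands outside the lid on the tub's right (-y) end and is centred on the hinge axis; radius 115 mm, ticks every 5 degrees, white, then green, then red, painted on both faces.
- pointer (a point): Tip region of the lid's black pointer, 94 mm from the hinge axis, which turns with the lid over the outer face of the quadrant scale: level at 0; it lies on the green mark (5 mm to its right) at 0.70 rad.
Things that resemble listed ones, but are neither listed nor needed, are in the scene too. Several things look just like the throttle: the one meant starts farthest to the robot's left. There is more than one size of the spray_can; the job needs the smaller.

How it is judged:
By the outcome, as a careful person would: the job done as asked, in the order asked, and still so for the second after the job is handed in, while the arm keeps its last pose, push and grip.
It also fails if it takes over 48 s, if anything falls off the work surface, if the arm or the gripper's body presses on something with over 40 N, if the wrist force passes 120 N, or if a joint passes its speed limit or range.

## Robot

A 6-joint arm with a two-finger parallel gripper is mounted at the origin on the work surface. World frame = base frame: x ahead of the robot, y to its left, z up, the work surface at z = 0. Lengths are in m, angles in rad, forces in N, time in s.
With the tool pointing down it reaches from about 0.375 to 0.975 m from the base axis. Payload 3.8 kg.
Tool frame: the origin (TCP) lies between the finger pads; the fingertips stand 17 mm ahead of it and the grasp point (between the pads) lies 2 mm behind it; z points along the fingers, y is the line along which they close (so a half turn about z gives the same grasp; the last joint's range is limited). The gripper opens to 88 mm and grips with 3 to 60 N. Pads are 18 mm wide; open, the fingers measure 123 mm over their backs; the gripper's body (75 mm by 187 mm) begins 45 mm behind the grasp point.
Start: joints at [1.261, 0.264, 1.604, -0, 1.274, -0.037], TCP at [0.182, 0.65, 0.256] pointing down, gripper open.
Joint ranges: [-2.63, 2.63], [-0.94, 2.18], [0.31, 2.57], [-1.31, 4.45], [0, 2.66], [-2.55, 2.55]. Speed limits (rad/s): [2.57, 2.57, 3.14, 3.14, 3.14, 3.14].

## Interface

Orientations are given as a rotation vector (axis times angle).
In Python, from rig import * gives the robot as it stands.
- The arm moves only by the tool jog_arm, never from a script. Its arguments are lists of equal length, an entry for each row: "travel": the shift along the tool's x, y, z in cm, a list of three; "angular": the turn, a rotation vector about the tool's x, y, z in degrees, a list of three. In form: {"travel": [[x, y, z], ...], "angular": [[wx, wy, wz], ...]}. A call has exactly 5 rows; each row shifts and turns the commanded pose from where the row before left it, along the tool's axes as they then stand; what a row does not reach is not made up. A row lasts 1/8 s, in which the tool goes at most 62.5 mm and 10.7 degrees, less where a joint would pass 70% of its speed; a pose out of reach is approached as far as the arm can. A call with a gripper value outside its range is refused whole. "hand" is the finger opening in cm, from 0 to 8.81, set as the call begins (left out, the last holds). The fingers move at their own pace and stop on an object; "squeeze" is the grip in N (left out, the last holds). Time passes only in rows, so rows that do not move let the fingers close, or fill a call up. It gives the time, the measured TCP pose, the force, the opening and the grip force at its end, in the units of the state.
- get_state(): the state, without advancing time (a new reading comes with each control period).
- read_camera(name): name is "side" or "top"; returns the picture (384x512x3 uint8, red, green, blue); there is no depth.
- camera_params(name): a dict with "vertical_fov" (degrees; the focal length in pixels is half the picture's height over the tangent of half this angle, whatever the lens; pixels are square), "cx", "cy" (the principal point, pixels), "k1" (the pictures are not rectified: a ray, as slopes to the right and down, at radius r is drawn at 1 + k1 r^2 times it, then the intrinsics apply), "world_from_camera" (4x4, takes a point from camera to world coordinates). Camera axes: x right, y up, looking along -z (the intrinsics and any distortion apply to the point x, -y, -z); pixel columns grow to the right and rows downward; lengths in m; the calibration is good to about 2 mm. A picture is of the moment at which its call begins. camera_params takes no time and is no camera call.
- job_done(): hands the job in; it is judged then, once.
The state is a dict: "t": time; "q": joint angles; "joint_velocities": joint speeds; "effort": joint torques, N m; "tcp_pos": TCP position; "tcp_rot": TCP orientation; "force": force on the tool from outside, world axes, zero at the start; "ft_torque": the same for the moment, N m; "gripper_width": finger opening in m; "grip_force": force on a finger pad.
Only numpy, scipy, OpenCV 4.12 (cv2) and the standard library are available. Lean on these libraries where they do the work, as an engineer would, in place of code of your own. Each camera call takes 0.05 s, during which the arm holds its last target. There are 200 camera calls.

## Working session

There is one attempt and no reset: what is moved stays moved. The work goes in short steps, Python scripts to look and compute and a tool call to move; the robot and the scene stay as the last step left them, time stands still between calls to the robot, and variables do not carry over. Pictures are saved under pics/ and viewed, at most 10 in all, crops included, and the job is handed in when it is done.

Besides the shell and the picture viewer there is one more tool, called as name(argument=value, ...), one argument or row to a line, values as JSON. jog_arm: Moves the arm, as the interface text tells. Its arguments: {"type":"object","properties":{"travel":{"type":"array","items":{"type":"array","items":{"type":"number"}}},"angular":{"type":"array","items":{"type":"array","items":{"type":"number"}}},"hand":{"type":"number"},"squeeze":{"type":"number"}},"required":["travel","angular"]}

```bash
mkdir -p pics; cat > h.py <<'E'
from rig import *
import numpy as np, cv2
from scipy.spatial.transform import Rotation as R
def ray(c,u,v):
    p=camera_params(c);f=192/np.tan(np.radians(p["vertical_fov"])/2)
    d=np.array([(u-p["cx"])/f,(v-p["cy"])/f]);s=d.copy()
    for _ in range(30): s=d/(1+p["k1"]*(s@s))
    T=np.array(p["world_from_camera"]);return T[:3,3],T[:3,:3]@np.array([s[0],-s[1],-1])
def onz(c,u,v,z):
    o,d=ray(c,u,v);return o+d*(z-o[2])/d[2]
def two(a,b):
    (o1,d1),(o2,d2)=ray(*a),ray(*b)
    s=np.linalg.lstsq(np.c_[d1,-d2],o2-o1,rcond=None)[0]
    p,q=o1+s[0]*d1,o2+s[1]*d2;return (p+q)/2,np.linalg.norm(p-q)
def proj(c,P):
    p=camera_params(c);f=192/np.tan(np.radians(p["vertical_fov"])/2)
    x=np.linalg.inv(np.array(p["world_from_camera"]))@np.r_[P,1];s=np.array([x[0],-x[1]])/-x[2]
    s=s*(1+p["k1"]*(s@s));return s*f+[p["cx"],p["cy"]]
E
python3 - <<'E'
from h import *
for c in("top","side"):
    im=read_camera(c);np.save(c+"0.npy",im)
    cv2.imwrite(f"pics/{c}0.png",cv2.resize(im[:,:,::-1],(800,600),interpolation=cv2.INTER_CUBIC))
    p=camera_params(c);print(c,p["vertical_fov"],p["cx"],p["cy"],p["k1"],np.round(p["world_from_camera"],3).tolist())
print(get_state())
E
```

```text
top 52.35275220722465 258.61129459794296 185.21183938626473 -0.055028831549928145 [[0.014, 0.979, -0.202, 0.356], [-1.0, 0.015, 0.004, -0.133], [0.007, 0.202, 0.979, 1.257], [0.0, 0.0, 0.0, 1.0]]
side 52.86016671119901 256.98264873234507 197.40167710678287 -0.016691147369514374 [[0.965, 0.177, -0.193, 0.34], [-0.262, 0.621, -0.738, -1.127], [-0.011, 0.763, 0.646, 1.015], [0.0, 0.0, 0.0, 1.0]]
{'t': 0.1, 'q': array([ 1.26112081e+00,  2.64669554e-01,  1.60521475e+00,  9.80707533e-06,
        1.27371397e+00, -3.68693094e-02]), 'joint_velocities': array([ 0.00021041, -0.0020698 , -0.00314105, -0.0011457 ,  0.0016419 ,
        0.00030908]), 'effort': array([ 2.83037552e-04, -5.03622544e+01, -3.58071613e+01,  7.29198544e-02,
        2.33663135e-02, -6.04633306e-05]), 'tcp_pos': array([0.18166366, 0.64946896, 0.2545303 ]), 'tcp_rot': array([-4.27151393e-01, -3.11205816e+00,  3.10036435e-03]), 'force': array([-0.51616636, -1.18834001, -0.5821217 ]), 'ft_torque': array([0.01151174, 0.00595416, 0.0390445 ]), 'grip_force': 0.0, 'gripper_width': 0.08786284643162842}
```

View pics/top0.png

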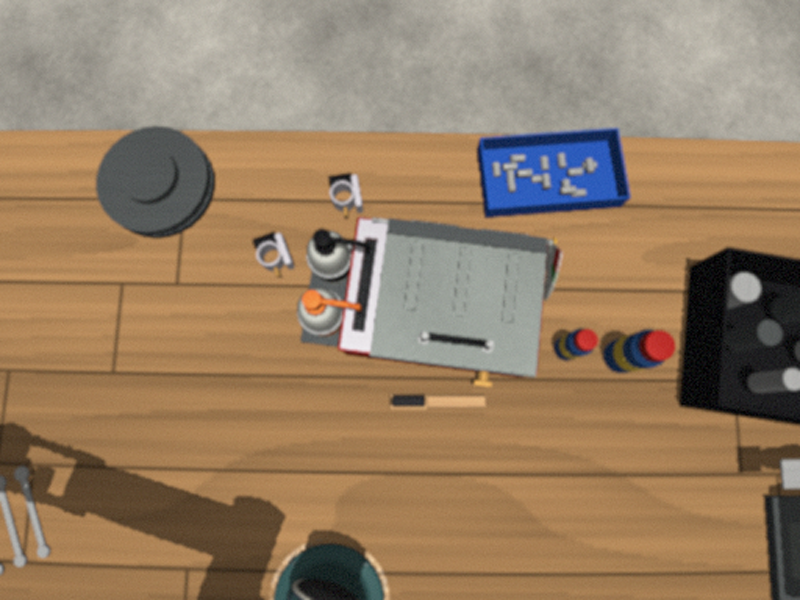

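View pics/side0.png

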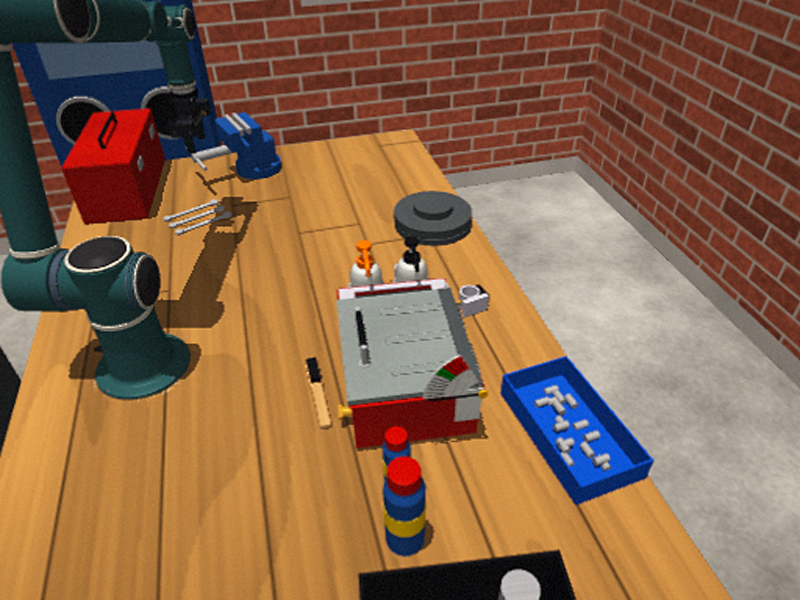

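Top view (800x600): the orange head is at (312,301), in the front place, and the black head at (324,241). The handle runs from (422,338) to (491,346), and the small can's cap is at (585,341). Side view: orange head at (364,247), handle (360,310)-(365,360), lid shut.

```bash
cat > m.py <<'E'
from h import *
t=np.load("top0.npy");s=np.load("side0.npy")
def blob(im,m,box):
    k=np.zeros(m.shape,np.uint8);x0,y0,x1,y1=[int(b/1.5625) for b in box];k[y0:y1,x0:x1]=m[y0:y1,x0:x1]
    n,l,st,c=cv2.connectedComponentsWithStats(k);i=1+np.argmax(st[1:,4]);return (l==i).astype(np.uint8),c[i],st[i]
hs=lambda im:cv2.cvtColor(im,cv2.COLOR_RGB2HSV).astype(int)
ht,hS=hs(t),hs(s)
org=lambda h:((h[...,0]>5)&(h[...,0]<16)&(h[...,1]>190)&(h[...,2]>150))
a,c,st=blob(t,org(ht),(290,285,365,330));print("orange top",c,st)
# disc only: erode the spout away
d=cv2.morphologyEx(a,cv2.MORPH_OPEN,cv2.getStructuringElement(cv2.MORPH_ELLIPSE,(9,9)));y,x=np.nonzero(d);u=(x.mean(),y.mean());print("disc",u,len(x),x.min(),x.max(),y.min(),y.max())
print("orange on z=.22",onz("top",*u,.222))
b,c2,st2=blob(s,org(hS),(345,230,385,285));y,x=np.nonzero(b);print("side orange",c2,st2); 
print("proj side of it",proj("side",onz("top",*u,.226)))
for yy in range(st2[1],st2[1]+st2[3]): xs=np.nonzero(b[yy])[0];print(yy,xs.min(),xs.max(),end="; ")
# handle
hb,c3,_=blob(t,ht[...,2]<70,(415,325,500,355));cnt=cv2.findContours(hb,0,2)[0][0];print("\nhandle top",c3,cv2.minAreaRect(cnt),hb.sum())
hb2,c4,_=blob(s,hS[...,2]<70,(350,295,375,355));r2=cv2.minAreaRect(cv2.findContours(hb2,0,2)[0][0]);print("handle side",c4,r2,hb2.sum())
P=onz("top",*c3,.199);print("handle z=.197:",P,"proj",proj("side",P)); print(two(("top",*c3),("side",*c4)))
(cx,cy),(w,h),an=cv2.minAreaRect(cnt);vx,vy=cv2.fitLine(np.argwhere(hb)[:,::-1].astype(np.float32),2,0,.01,.01)[:2].ravel()
A,B=[onz("top",c3[0]+k*vx*15,c3[1]+k*vy*15,.199) for k in(-1,1)];D=A-B;yaw=np.arctan2(-D[0],D[1]);print("yaw",yaw)
# lid front / grey tub corner check: deck and lid edges
g=(ht[...,1]<50)&(ht[...,2]>110)&(ht[...,2]<200)
l,cl,sl=blob(t,g,(345,215,560,385));l=cv2.morphologyEx(l,cv2.MORPH_CLOSE,np.ones((9,9)));print("lid",cv2.minAreaRect(cv2.findContours(l,0,2)[0][0]))
Rz=np.array([[np.cos(yaw),-np.sin(yaw)],[np.sin(yaw),np.cos(yaw)]])
o=P[:2]-Rz@[-.09,-.028];print("tub origin",o,"pred cleaner front",o+Rz@[-.056,.231])
E
python3 m.py
```

```text
orange top [227.   195.75] [223 195   8   3  12]m.py:11: RuntimeWarning: Mean of empty slice.
  d=cv2.morphologyEx(a,cv2.MORPH_OPEN,cv2.getStructuringElement(cv2.MORPH_ELLIPSE,(9,9)));y,x=np.nonzero(d);u=(x.mean(),y.mean());print("disc",u,len(x),x.min(),x.max(),y.min(),y.max())
  ret = ret.dtype.type(ret / rcount)
Traceback (most recent call last):
  File "m.py", line 11, in <module>
    d=cv2.morphologyEx(a,cv2.MORPH_OPEN,cv2.getStructuringElement(cv2.MORPH_ELLIPSE,(9,9)));y,x=np.nonzero(d);u=(x.mean(),y.mean());print("disc",u,len(x),x.min(),x.max(),y.min(),y.max())
                                                                                                                                                          ~~~~~^^
ValueError: zero-size array to reduction operation minimum which has no identity
```

```bash
sed -i 's/^org=.*/org=lambda h:((h[...,0]<14)\&(h[...,1]>165)\&(h[...,2]>170))/; s/(290,285,365,330)/(290,280,338,330)/' m.py; python3 - <<'E'
from h import *
t=np.load("top0.npy");h=cv2.cvtColor(t,cv2.COLOR_RGB2HSV);print(h[192,192:232:4].tolist(),h[196,196:232:4].tolist(),h[160,20].tolist(),h[187,195:205:2].tolist())
E
python3 m.py
```

```text
[[10, 67, 163], [13, 186, 243], [14, 182, 242], [13, 182, 237], [12, 181, 228], [10, 168, 228], [9, 127, 193], [7, 160, 164], [168, 11, 222], [171, 20, 128]] [[11, 182, 225], [13, 179, 232], [12, 194, 154], [10, 99, 170], [10, 36, 162], [9, 133, 146], [10, 174, 192], [10, 179, 206], [11, 200, 226]] [15, 131, 167] [[11, 164, 209], [12, 188, 238], [12, 190, 241], [12, 183, 240], [10, 128, 224]]
orange top [201.75949367 192.86708861] [194 186  22  15 158]m.py:11: RuntimeWarning: Mean of empty slice.
  d=cv2.morphologyEx(a,cv2.MORPH_OPEN,cv2.getStructuringElement(cv2.MORPH_ELLIPSE,(9,9)));y,x=np.nonzero(d);u=(x.mean(),y.mean());print("disc",u,len(x),x.min(),x.max(),y.min(),y.max())
  ret = ret.dtype.type(ret / rcount)
Traceback (most recent call last):
  File "m.py", line 11, in <module>
    d=cv2.morphologyEx(a,cv2.MORPH_OPEN,cv2.getStructuringElement(cv2.MORPH_ELLIPSE,(9,9)));y,x=np.nonzero(d);u=(x.mean(),y.mean());print("disc",u,len(x),x.min(),x.max(),y.min(),y.max())
                                                                                                                                                          ~~~~~^^
ValueError: zero-size array to reduction operation minimum which has no identity
```

```bash
sed -i 's/^org=.*/org=lambda h:((h[...,0]<=14)\&(h[...,1]>140)\&(h[...,2]>185))/' m.py; python3 m.py
```

```text
orange top [201.81081081 192.92972973] [193 186  23  15 185]
disc (np.float64(198.8989898989899), np.float64(191.37373737373738)) 99 194 204 186 197
orange on z=.22 [0.54999775 0.02411613 0.222     ]
side orange [232.93650794 164.93650794] [228 155  10  22  63]
proj side of it [232.01441325 156.08489791]
155 235 235; 156 228 237; 157 228 236; 158 229 235; 159 232 234; 160 232 234; 161 232 234; 162 232 234; 163 230 235; 164 229 235; 165 228 235; 166 230 235; 167 228 237; 168 230 236; 169 233 236; 170 233 236; 171 233 236; 172 234 236; 173 234 235; 174 234 235; 175 234 235; 176 235 235; 
handle top [292.14049587 217.34710744] ((292.12969970703125, 217.39761352539062), (34.35132598876953, 3.6804990768432617), 6.709836959838867) 121
handle side [230.65168539 210.12359551] ((230.71998596191406, 209.53997802734375), (21.637470245361328, 4.38406229019165), 81.8698959350586) 89
handle z=.197: [ 0.4862418  -0.22942599  0.199     ] proj [230.09386306 209.80502583]
(array([ 0.48718074, -0.22962119,  0.19734283]), np.float64(0.0014596290885515117))
yaw -0.11147189588224414
lid ((289.6311950683594, 189.88909912109375), (117.05006408691406, 88.43126678466797), 7.275004863739014)
tub origin [ 0.57879796 -0.21161148] pred cleaner front [0.54884224 0.02418431]
```

The orange head at (0.549, 0.024) matches the tub pose predicted from the handle to 1 mm. The handle is at (0.487, -0.230, 0.197), within 1 mm of the given height, and the yaw is about -0.11. Next I plan the approach over the orange head.

```bash
cat > plan.py <<'E'
from h import *
import sys
def plan(target,tooly_deg,n):
    s=get_state();p=np.array(s["tcp_pos"]);M=R.from_rotvec(s["tcp_rot"])
    a=np.radians(tooly_deg);y=np.array([np.cos(a),np.sin(a),0]);z=np.array([0,0,-1.])
    G=R.from_matrix(np.c_[np.cross(y,z),y,z]);w=(M.inv()*G).as_rotvec()
    print("t",s["t"],"p",p.round(4),"rotvec deg left",np.degrees(w).round(2),"F",np.round(s["force"],1),"w",round(s["gripper_width"],4),"q",np.round(s["q"],2))
    d=(np.array(target)-p)/n
    for i in range(n):
        print(np.round(M.inv().apply(d)*100,2).tolist(),np.degrees(w/n).round(1).tolist());M=M*R.from_rotvec(w/n)
if __name__=="__main__":
    a=list(map(float,sys.argv[1:]));plan(a[:3],a[3],int(a[4]))
E
python3 plan.py .549 .024 .30 -6.4 15
```

```text
t 0.1 p [0.1817 0.6495 0.2545] rotvec deg left [-1.000e-01  8.000e-02  8.077e+01] F [-0.5 -1.2 -0.6] w 0.0879 q [ 1.26  0.26  1.61  0.    1.27 -0.04]
[-3.48, -3.36, -0.3] [-0.0, 0.0, 5.4]
[-3.78, -3.01, -0.3] [-0.0, 0.0, 5.4]
[-4.05, -2.65, -0.3] [-0.0, 0.0, 5.4]
[-4.28, -2.26, -0.3] [-0.0, 0.0, 5.4]
[-4.47, -1.84, -0.3] [-0.0, 0.0, 5.4]
[-4.62, -1.42, -0.3] [-0.0, 0.0, 5.4]
[-4.74, -0.98, -0.3] [-0.0, 0.0, 5.4]
[-4.81, -0.53, -0.3] [-0.0, 0.0, 5.4]
[-4.84, -0.07, -0.3] [-0.0, 0.0, 5.4]
[-4.82, 0.38, -0.3] [-0.0, 0.0, 5.4]
[-4.76, 0.83, -0.3] [-0.0, 0.0, 5.4]
[-4.66, 1.27, -0.3] [-0.0, 0.0, 5.4]
[-4.52, 1.71, -0.3] [-0.0, 0.0, 5.4]
[-4.34, 2.12, -0.3] [-0.0, 0.0, 5.4]
[-4.13, 2.52, -0.3] [-0.0, 0.0, 5.4]
```

jog_arm(
  travel=[
    [-3.5, -3.4, -1.0],
    [-3.8, -3.0, -1.0],
    [-4.0, -2.6, -1.0],
    [-4.3, -2.3, -1.0],
    [-4.5, -1.8, -0.5],
  ],
  angular=[
    [0, 0, 5.4],
    [0, 0, 5.4],
    [0, 0, 5.4],
    [0, 0, 5.4],
    [0, 0, 5.4],
  ],
  hand=0,
  squeeze=10,
)

```text
t: 0.72
tcp_pos: [0.3052, 0.4399, 0.3009]
tcp_rot: [1.146, 2.925, 0.0]
force: [0.8, 0.4, -0.2]
gripper_width: 0.0403
grip_force: 0.0
```

jog_arm(
  travel=[
    [-4.6, -1.4, 0],
    [-4.7, -1.0, 0],
    [-4.8, -0.5, 0],
    [-4.8, -0.1, 0],
    [-4.8, 0.4, 0],
  ],
  angular=[
    [0, 0, 5.4],
    [0, 0, 5.4],
    [0, 0, 5.4],
    [0, 0, 5.4],
    [0, 0, 5.4],
  ],
)

```text
t: 1.35
tcp_pos: [0.4264, 0.2321, 0.3004]
tcp_rot: [-1.797, -2.576, 0.001]
force: [-0.4, -0.0, -0.5]
gripper_width: 0.0004
grip_force: 0.0
```

```bash
python3 plan.py .549 .024 .27 -6.4 5
```

```text
t 1.35 p [0.4264 0.2321 0.3004] rotvec deg left [-2.00e-02  1.00e-02  2.66e+01] F [-0.4 -0.  -0.5] w 0.0004 q [ 0.45 -0.13  1.94 -0.    1.33  0.09]
[-4.75, 0.86, 0.61] [-0.0, 0.0, 5.3]
[-4.65, 1.3, 0.61] [-0.0, 0.0, 5.3]
[-4.51, 1.73, 0.61] [-0.0, 0.0, 5.3]
[-4.33, 2.14, 0.61] [-0.0, 0.0, 5.3]
[-4.12, 2.53, 0.61] [-0.0, 0.0, 5.3]
```

jog_arm(
  travel=[
    [-4.8, 0.9, 0],
    [-4.6, 1.3, 0],
    [-4.5, 1.7, 0.5],
    [-4.3, 2.1, 1.0],
    [-4.1, 2.5, 1.0],
  ],
  angular=[
    [0, 0, 5.3],
    [0, 0, 5.3],
    [0, 0, 5.3],
    [0, 0, 5.3],
    [0, 0, 5.3],
  ],
)

```text
t: 1.98
tcp_pos: [0.5492, 0.0252, 0.2751]
tcp_rot: [-2.34, -2.095, 0.0]
force: [0.1, 0.4, -0.3]
gripper_width: 0.0003
grip_force: 0.0
```

```bash
python3 - <<'E'
from h import *
im=[read_camera(c) for c in("top","side")]
a=cv2.resize(im[0][150:240,170:290,::-1],(720,540)[::1] if 0 else (400,300),interpolation=cv2.INTER_CUBIC)
b=cv2.resize(im[1][100:220,180:340,::-1],(400,300),interpolation=cv2.INTER_CUBIC)
cv2.imwrite("pics/above.png",np.hstack([a,b]))
E
python3 plan.py .549 .024 .245 -6.4 5
```

```text
t 2.075 p [0.5495 0.0231 0.2737] rotvec deg left [-0.13  0.11 -0.04] F [-0.7 -0.2 -0.5] w 0.0006 q [-0.    0.02  1.85 -0.    1.28  0.11]
[0.02, -0.01, 0.57] [-0.0, 0.0, -0.0]
[0.02, -0.01, 0.57] [-0.0, 0.0, -0.0]
[0.02, -0.01, 0.57] [-0.0, 0.0, -0.0]
[0.02, -0.01, 0.57] [-0.0, 0.0, -0.0]
[0.02, -0.01, 0.57] [-0.0, 0.0, -0.0]
```

View pics/above.png

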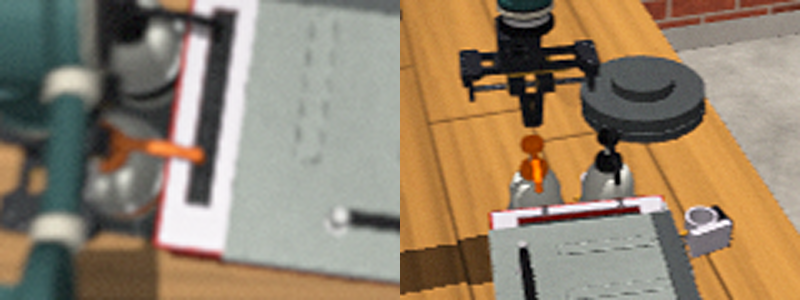

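The closed fingers stand right above the orange head: in the side crop the tip is at (533,120) and the head at (533,145). The gripper body is clear of the black pump. Pressing now.

jog_arm(
  travel=[
    [0, 0, 1.0],
    [0, 0, 1.0],
    [0, 0, 1.0],
    [0, 0, 0.5],
    [0, 0, 0.5],
  ],
  angular=[
    [0, 0, 0],
    [0, 0, 0],
    [0, 0, 0],
    [0, 0, 0],
    [0, 0, 0],
  ],
)

```text
t: 2.7
tcp_pos: [0.5483, 0.0276, 0.236]
tcp_rot: [-2.335, -2.1, -0.0]
force: [-3.7, 1.4, 5.6]
gripper_width: 0.0004
grip_force: 2.6
```

jog_arm(
  travel=[
    [0, 0, 0.2],
    [0, 0, 0.2],
    [0, 0, 0.1],
    [0, 0, 0],
    [0, 0, 0],
  ],
  angular=[
    [0, 0, 0],
    [0, 0, 0],
    [0, 0, 0],
    [0, 0, 0],
    [0, 0, 0],
  ],
)

```text
t: 3.32
tcp_pos: [0.5487, 0.0273, 0.2316]
tcp_rot: [-2.336, -2.099, -0.001]
force: [-5.2, 2.3, 7.0]
gripper_width: 0.0001
grip_force: 3.1
```

jog_arm(
  travel=[
    [0, 0, 0.2],
    [0, 0, 0.2],
    [0, 0, 0.1],
    [0, 0, 0],
    [0, 0, 0],
  ],
  angular=[
    [0, 0, 0],
    [0, 0, 0],
    [0, 0, 0],
    [0, 0, 0],
    [0, 0, 0],
  ],
)

```text
t: 3.95
tcp_pos: [0.5488, 0.0273, 0.2274]
tcp_rot: [-2.337, -2.099, -0.002]
force: [-5.5, 2.3, 9.4]
gripper_width: 0.0005
grip_force: 4.8
```

```bash
python3 plan.py .549 .024 .227 -6.4 1
```

```text
t 3.95 p [0.5488 0.0273 0.2274] rotvec deg left [ 0.03 -0.06  0.27] F [-5.5  2.3  9.4] w 0.0005 q [0.   0.05 1.91 0.   1.19 0.11]
[-0.32, 0.05, 0.04] [0.0, -0.1, 0.3]
```

Near the bottom at 9.4 N. I'll push a little further to reach the stop.

jog_arm(
  travel=[
    [0, 0, 0.15],
    [0, 0, 0.1],
    [0, 0, 0.1],
    [0, 0, 0],
    [0, 0, 0],
  ],
  angular=[
    [0, 0, 0],
    [0, 0, 0],
    [0, 0, 0],
    [0, 0, 0],
    [0, 0, 0],
  ],
)

```text
t: 4.58
tcp_pos: [0.5489, 0.0273, 0.2272]
tcp_rot: [2.337, 2.099, 0.003]
force: [-12.8, 2.3, 25.1]
gripper_width: 0.0002
grip_force: 12.2
```

The force jumped from 9 to 25 N with no further travel, so the stop is reached. Retreating upwards.

jog_arm(
  travel=[
    [0, 0, -0.5],
    [0, 0, -1.0],
    [0, 0, -2.0],
    [0, 0, -2.5],
    [0, 0, -2.0],
  ],
  angular=[
    [0, 0, 0],
    [0, 0, 0],
    [0, 0, 0],
    [0, 0, 0],
    [0, 0, 0],
  ],
)

```text
t: 5.2
tcp_pos: [0.5494, 0.0263, 0.3038]
tcp_rot: [2.336, 2.098, 0.001]
force: [0.4, -0.4, 0.6]
gripper_width: 0.0007
grip_force: 0.0
```

```bash
python3 - <<'E'
from h import *
im=read_camera("side")
cv2.imwrite("pics/up.png",cv2.resize(im[100:220,180:340,::-1],(480,360),interpolation=cv2.INTER_CUBIC))
E
python3 plan.py .487 -.2295 .29 -6.4 5
```

```text
t 5.25 p [0.5506 0.0264 0.3069] rotvec deg left [ 0.34 -0.01  0.26] F [0.  0.1 1.3] w 0.0003 q [ 0.   -0.    1.81 -0.    1.33  0.11]
[-5.23, -0.72, 0.33] [0.1, -0.0, 0.1]
[-5.23, -0.71, 0.33] [0.1, -0.0, 0.1]
[-5.23, -0.71, 0.33] [0.1, -0.0, 0.1]
[-5.23, -0.7, 0.34] [0.1, -0.0, 0.1]
[-5.23, -0.7, 0.34] [0.1, -0.0, 0.1]
```

View pics/up.png

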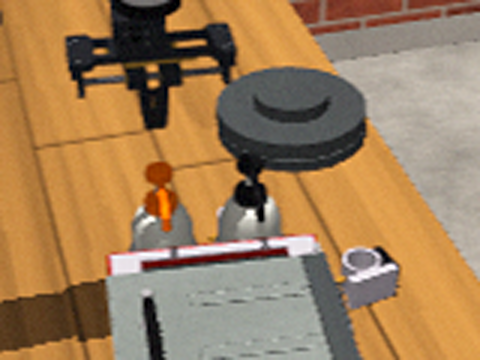

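The orange head is back up, level with the black one, at (158,172). Moving over the handle and opening the fingers.

jog_arm(
  travel=[
    [-5.2, -0.7, 0],
    [-5.2, -0.7, 0],
    [-5.2, -0.7, 0],
    [-5.2, -0.7, 0],
    [-5.2, -0.7, 0],
  ],
  angular=[
    [0, 0, 0],
    [0, 0, 0],
    [0, 0, 0],
    [0, 0, 0],
    [0, 0, 0],
  ],
  hand=6.0,
  squeeze=35,
)

```text
t: 5.88
tcp_pos: [0.4856, -0.2298, 0.3021]
tcp_rot: [2.337, 2.099, -0.0]
force: [1.1, -0.2, 0.2]
gripper_width: 0.0485
grip_force: 0.0
```

```bash
python3 plan.py .487 -.2295 .195 -6.4 5;  python3 - <<'E'
from h import *
im=read_camera("side")
cv2.imwrite("pics/hnd.png",cv2.resize(im[110:260,170:370,::-1],(640,480),interpolation=cv2.INTER_CUBIC))
E
```

```text
t 5.875 p [ 0.4856 -0.2298  0.3021] rotvec deg left [0.01 0.02 0.27] F [ 1.1 -0.2  0.2] w 0.0485 q [-0.49 -0.02  1.84 -0.    1.33 -0.38]
[0.01, 0.03, 2.14] [0.0, 0.0, 0.1]
[0.01, 0.03, 2.14] [0.0, 0.0, 0.1]
[0.01, 0.03, 2.14] [0.0, 0.0, 0.1]
[0.01, 0.03, 2.14] [0.0, 0.0, 0.1]
[0.01, 0.03, 2.14] [0.0, 0.0, 0.1]
```

View pics/hnd.png

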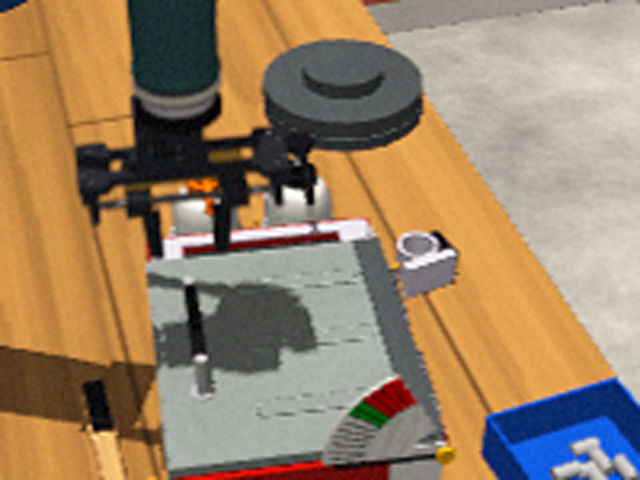

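The open fingers (tips at (155,245) and (220,240)) straddle the handle line, with the lid shut. Descending.

jog_arm(
  travel=[
    [0, 0, 2.0],
    [0, 0, 2.5],
    [0, 0.1, 2.5],
    [0, 0, 2.0],
    [0, 0, 1.4],
  ],
  angular=[
    [0, 0, 0],
    [0, 0, 0],
    [0, 0, 0],
    [0, 0, 0],
    [0, 0, 0],
  ],
)

```text
t: 6.55
tcp_pos: [0.4865, -0.2263, 0.1956]
tcp_rot: [-2.333, -2.099, 0.001]
force: [0.1, -0.4, 0.3]
gripper_width: 0.0604
grip_force: 0.0
```

```bash
python3 plan.py .487 -.2295 .195 -6.4 1
```

```text
t 6.55 p [ 0.4865 -0.2263  0.1956] rotvec deg left [-0.17 -0.09  0.36] F [ 0.1 -0.4  0.3] w 0.0604 q [-0.48  0.05  1.96  0.    1.13 -0.38]
[-0.32, 0.08, 0.06] [-0.2, -0.1, 0.4]
```

Free of contact and in place. Closing on the handle.

jog_arm(
  travel=[
    [0, 0, 0],
    [0, 0, 0],
    [0, 0, 0],
    [0, 0, 0],
    [0, 0, 0],
  ],
  angular=[
    [0, 0, 0],
    [0, 0, 0],
    [0, 0, 0],
    [0, 0, 0],
    [0, 0, 0],
  ],
  hand=0.5,
  squeeze=35,
)

```text
t: 7.18
tcp_pos: [0.4862, -0.2282, 0.1984]
tcp_rot: [-2.336, -2.099, 0.003]
force: [0.2, -1.5, 1.3]
gripper_width: 0.0127
grip_force: 34.9
```

jog_arm(
  travel=[
    [0, 0, 0],
    [0, 0, 0],
    [0, 0, 0],
    [0, 0, 0],
    [0, 0, 0],
  ],
  angular=[
    [0, 0, 0],
    [0, 0, 0],
    [0, 0, 0],
    [0, 0, 0],
    [0, 0, 0],
  ],
)

```text
t: 7.8
tcp_pos: [0.4863, -0.2282, 0.1982]
tcp_rot: [-2.336, -2.098, 0.002]
force: [-5.8, -0.1, 3.1]
gripper_width: 0.013
grip_force: 34.9
```

```bash
python3 - <<'E'
from h import *
s=get_state();print(s["tcp_pos"],s["force"],s["gripper_width"],s["grip_force"])
r,a0=np.hypot(.215,.051),np.arctan2(.051,.215)
th=np.linspace(0,.70,21);x=.215-r*np.cos(a0+th);z=r*np.sin(a0+th)-.051
print(np.c_[np.diff(x),-np.diff(z)].round(4)*100)
E
```

```text
[ 0.48627221 -0.22823364  0.19823984] [-5.84366198 -0.13924442  3.05587871] 0.013032688435686194 34.88679422065616
[[ 0.19 -0.75]
 [ 0.22 -0.74]
 [ 0.24 -0.73]
 [ 0.27 -0.73]
 [ 0.29 -0.72]
 [ 0.32 -0.7 ]
 [ 0.34 -0.69]
 [ 0.37 -0.68]
 [ 0.39 -0.67]
 [ 0.41 -0.65]
 [ 0.44 -0.64]
 [ 0.46 -0.62]
 [ 0.48 -0.61]
 [ 0.5  -0.59]
 [ 0.52 -0.57]
 [ 0.54 -0.55]
 [ 0.56 -0.53]
 [ 0.58 -0.51]
 [ 0.6  -0.49]
 [ 0.61 -0.47]]
```

Grip firm (13 mm wide, 35 N). Lifting along the arc.

jog_arm(
  travel=[
    [0, 0.19, -0.75],
    [0, 0.22, -0.74],
    [0, 0.24, -0.73],
    [0, 0.27, -0.73],
    [0, 0.29, -0.72],
  ],
  angular=[
    [0, 0, 0],
    [0, 0, 0],
    [0, 0, 0],
    [0, 0, 0],
    [0, 0, 0],
  ],
)

```text
t: 8.43
tcp_pos: [0.4979, -0.2295, 0.2342]
tcp_rot: [-2.335, -2.097, 0.004]
force: [-5.8, -2.5, -2.8]
gripper_width: 0.013
grip_force: 34.9
```

jog_arm(
  travel=[
    [0, 0.32, -0.7],
    [0, 0.34, -0.69],
    [0, 0.37, -0.68],
    [0, 0.39, -0.67],
    [0, 0.41, -0.65],
  ],
  angular=[
    [0, 0, 0],
    [0, 0, 0],
    [0, 0, 0],
    [0, 0, 0],
    [0, 0, 0],
  ],
)

```text
t: 9.05
tcp_pos: [0.5159, -0.2316, 0.2683]
tcp_rot: [-2.335, -2.097, 0.005]
force: [-7.1, -1.8, -1.3]
gripper_width: 0.0127
grip_force: 34.9
```

```bash
cat > ang.py <<'E'
from h import *
s=get_state();p=s["tcp_pos"];a=np.radians(-6.4)
d=p-[.4863,-.2282,.1982];u=d[0]*np.cos(a)+d[1]*np.sin(a)
th=np.arctan2(.051+d[2],.215-u)-np.arctan2(.051,.215)
print("back",u,"lat",-d[0]*np.sin(a)+d[1]*np.cos(a),"up",d[2],"lid",th,"radius",np.hypot(.215-u,.051+d[2]),"F",s["force"],s["gripper_width"],s["t"])
E
python3 ang.py; python3 - <<'E'
from h import *
im=read_camera("side")
cv2.imwrite("pics/mid.png",cv2.resize(im[110:290,170:410,::-1],(800,600),interpolation=cv2.INTER_CUBIC))
E
```

```text
back 0.029750248388146824 lat -8.696154477735212e-05 up 0.07011839629631922 lid 0.3461453047089864 radius 0.22133037837957428 F [-7.05473758 -1.84310794 -1.345486  ] 0.012694253845160527 9.05
```

View pics/mid.png

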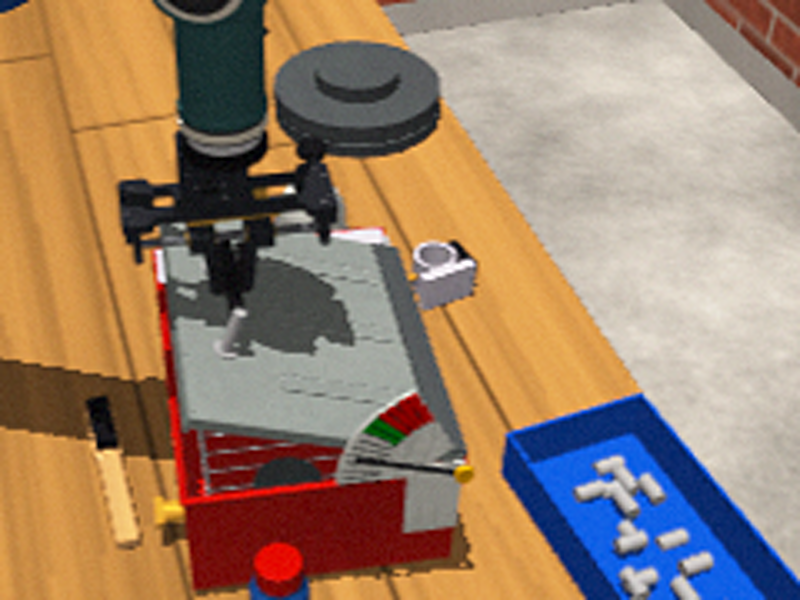

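The lid is about 20° open, held by the fingers. The pointer, from (463,472) to (355,460), stands below the green band at (385,430), and the radius check (221 mm) fits. Continuing.

jog_arm(
  travel=[
    [0, 0.44, -0.64],
    [0, 0.46, -0.62],
    [0, 0.48, -0.61],
    [0, 0.5, -0.59],
    [0, 0.52, -0.57],
  ],
  angular=[
    [0, 0, 0],
    [0, 0, 0],
    [0, 0, 0],
    [0, 0, 0],
    [0, 0, 0],
  ],
)

```text
t: 9.72
tcp_pos: [0.5397, -0.2343, 0.2991]
tcp_rot: [-2.335, -2.097, 0.005]
force: [-7.7, -2.4, -0.3]
gripper_width: 0.0127
grip_force: 34.9
```

jog_arm(
  travel=[
    [0, 0.54, -0.55],
    [0, 0.56, -0.53],
    [0, 0.58, -0.51],
    [0, 0.6, -0.49],
    [0, 0.6, -0.5],
  ],
  angular=[
    [0, 0, 0],
    [0, 0, 0],
    [0, 0, 0],
    [0, 0, 0],
    [0, 0, 0],
  ],
)

```text
t: 10.35
tcp_pos: [0.5688, -0.2377, 0.3253]
tcp_rot: [-2.336, -2.098, 0.005]
force: [-7.9, -1.9, -0.5]
gripper_width: 0.0129
grip_force: 34.9
```

jog_arm(
  travel=[
    [0, 0, 0],
    [0, 0, 0],
    [0, 0, 0],
    [0, 0, 0],
    [0, 0, 0],
  ],
  angular=[
    [0, 0, 0],
    [0, 0, 0],
    [0, 0, 0],
    [0, 0, 0],
    [0, 0, 0],
  ],
)

```text
t: 10.98
tcp_pos: [0.5687, -0.2377, 0.3252]
tcp_rot: [-2.336, -2.098, 0.004]
force: [-7.2, -2.4, -0.5]
gripper_width: 0.0128
grip_force: 34.9
```

```bash
python3 ang.py; python3 - <<'E'
from h import *
im=read_camera("side");top=read_camera("top")
cv2.imwrite("pics/end.png",cv2.resize(im[110:290,170:410,::-1],(800,600),interpolation=cv2.INTER_CUBIC))
# predicted pixels (in the crop) of the pointer tip at several angles, outer face of the scale
a=np.radians(-6.4);c,s=np.cos(a),np.sin(a);o=np.array([.5788,-.2116])
y=-.19
for deg in(0,35,40,45):
    t=np.radians(deg);x,z=.125-.094*np.cos(t),.146+.094*np.sin(t)
    print(deg,(proj("side",[o[0]+c*x-s*y,o[1]+s*x+c*y,z])-[170,110])*3.333)
E
```

```text
back 0.08293784795868366 lat -0.00021520347494743616 up 0.12700177280868186 lid 0.6995852440971271 radius 0.22164169987801785 F [-7.1729422  -2.38176437 -0.54804972] 0.012833003597022882 10.975
0 [357.43003877 482.4758103 ]
35 [378.24080743 438.39188687]
40 [384.18743894 432.48726346]
45 [390.77796329 426.84032901]
```

View pics/end.png

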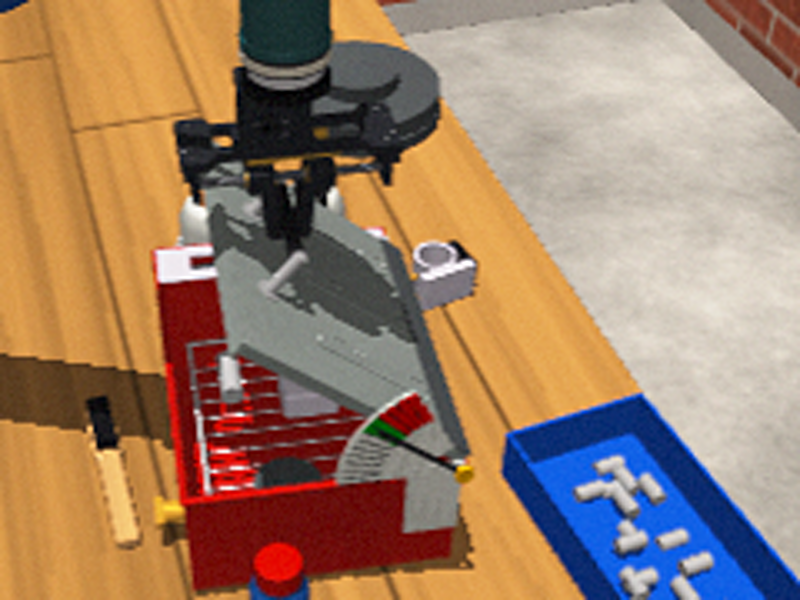

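The pointer tip at about (375,430) lies in the middle of the green band. The lid is at about 0.70 rad, held steady, and the brush, can and throttle body are in their places. Handing in.

```bash
python3 -c "
from rig import *
print(job_done())"
```

```text
the job is handed in; nothing more can be done
None
```

I pressed the orange pump to its stop and it sprang back up. The lid is now held at about 0.70 rad with its pointer in the middle of the green band, and the job is handed in after about 11 s.

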